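# Empty the glass cup and hold the mirror so the camera can check it

## Robot

A 7-joint arm with a two-finger parallel gripper is mounted at the origin on the work surface. World frame = base frame: x ahead of the robot, y to its left, z up, the work surface at z = 0. Lengths are in mm, angles in degrees, forces in N, time in s.
With the tool pointing down it reaches from about 400 to 900 mm from the base axis. Payload 5.5 kg.
Tool frame: the origin (TCP) lies at the very end of the fingers, on their centre line; the grasp point (between the pads) lies 19 mm behind it; z points along the fingers, y is the line along which they close (so a half turn about z gives the same grasp; the last joint's range is limited). The gripper opens to 92 mm and grips with 3 to 60 N. Pads are 19 mm wide; open, the fingers measure 130 mm over their backs; the gripper's body (75 mm by 190 mm) begins 47 mm behind the grasp point.
Start: joints at [-57.571, 28.699, -24.465, 88.831, 12.651, 65.22, -12.049], TCP at [193.788, 620.44, 226.729] pointing down, gripper open.
Joint ranges: [-164.97, 164.97], [-17.58, 116.51], [-87.97, 89.64], [11.32, 138.91], [-80.73, 260.73], [10.89, 115.49], [-147.41, 147.41]. Speed limits (degrees/s): [147.25, 147.25, 180, 180, 180, 180, 180].

## Interface

Orientations are given as a 3x3 rotation matrix whose columns are the frame's x, y, z axes.
In Python, from workcell import robot, imaging, order gives the robot as it stands. The module is installed in compiled form; this text tells all that it offers.
- The arm moves only by the tool jog_arm, never from a script. Its argument "increments" is text: rows parted by semicolons, each of 6 numbers parted by spaces: the shift along the tool's x, y, z in mm, then the turn, a rotation vector about the tool's x, y, z in degrees. A call has 1 to 10 rows; each row is the pose to reach, as a shift and turn from the pose commanded when the call began, along the tool's axes at that moment; what a row does not reach only later rows make up. A row lasts 1/8 s, in which the tool goes at most 62.5 mm and 10.7 degrees, less where a joint would pass 70% of its speed; a pose out of reach is approached as far as the arm can. A call with a gripper value outside its range is refused whole. "fingers" is the opening, from 0 (shut) to 1 (fully open), set as the call begins (left out, the last holds). The fingers move at their own pace and stop on an object; "squeeze" is the grip in N (left out, the last holds). Time passes only in rows, so rows that repeat a pose let the fingers close. It gives the time, the measured TCP pose, the force, the opening and the grip force at its end, in the units of the state.
- robot.sense(): the state, without advancing time (a new reading comes with each control period).
- imaging.read_camera(name): name is "scene" or "top"; returns (picture, depth): 420x560x3 uint8, red, green, blue; 420x560 float32, mm along the optical axis (not along the pixel's ray), 0 where there is no reading.
- imaging.camera_params(name): a dict with "fx", "fy", "cx", "cy" (pixels), "position" and "orientation" of the camera in the world. Camera axes: x right, y down, z forward; pixel columns grow to the right and rows downward; lengths in mm; the calibration is good to about 2 mm. A picture is of the moment at which its call begins. camera_params takes no time and is no camera call.
- order.close_job(): hands the job in; it is judged then, once.
The state is a dict: "t": time; "q": joint angles; "qvel": joint speeds; "joint_torque": joint torques, N m; "tool_pos": TCP position; "ee_rot": TCP orientation; "wrist_force": force on the tool from outside, world axes, zero at the start; "moment": the same for the moment, N m; "grip_width": finger opening in mm; "grasp_force": force on a finger pad.
Only numpy, scipy, OpenCV 4.12 (cv2) and the standard library are available. Lean on these libraries where they do the work, as an engineer would, in place of code of your own. Each camera call takes 0.05 s, during which the arm holds its last target. There are 200 camera calls.

## Task

Take the handle of the tipping cup and tip all four lumps of glass into the tray under it, then stand the cup fully upright again. Then tilt the sprung mirror by its handle until the small grey camera on the post would see the red dot on the cup's floor in the middle of the mirror, and finish while holding the mirror still at that angle in the gripper, without letting go. Leave the camera where it is on its post, and leave the jar, the steel block and the bowl alone.

Things in the scene. Friction and masses are not known exactly. Their poses are not given: they have to be found in the camera images.
- stand: fixed stand on a plywood board 290 x 460 x 12 mm, placed and turned anew each start. Origin on the bench under the cup's hinge; x away from the robot, y from camera post to mirror, z up. In its frame (mm): cup posts y = +-71, to z = 130; mirror fork arms, 8 mm thick, x = +-54, y = 154, to z = 268; camera post, 18 mm thick, at (0, -195), 402 tall; lens at (0, -148).
- cup (a joint): tilt of the cup about the stand's y axis through point cup_hinge, rad: 0 upright (on its stop), grows as the handle is lifted and the mouth tips away from the robot (stand +x), up to 2.4 (stop). Friction (about 0.15 N m) keeps it where it is left, so it must be pushed back down to 0.
- cup_hinge (a point): the cup's hinge axis, at the cup's middle, 115 mm above the bench; its y axis lies along the hinge and its x axis is the stand's x (does not turn with the cup).
- cup_bar (a point): centre of the cup's dark wooden handle bar, 12 mm thick, 72 mm long, parallel to the hinge, 90 mm from it: at 0 level with the hinge on the robot's side, 40 mm clear of the cup, carried by two 7 mm wires at its ends, 65 mm apart inside. With the cup at angle a it is at stand x = -90 cos a, z = 115 + 90 sin a (mm).
- cup_dot (a point): centre of the red dot, 22 mm across, on the inner floor of the steel cup. The cup is open at the top, 100 mm across the rim and 76 mm at the foot, walls 3 mm, 43 mm deep inside; at 0 rad the floor is 25 mm below the hinge and the rim 18 mm above it.
- tray_in (a point): centre of the inner floor of the open aluminium tray, fixed on the board under the cup: 250 (x) x 124 (y) x 36 mm, walls 3 mm; it reaches from 65 mm on the robot's side of the hinge to 185 mm beyond it. Axes as the stand's.
- mirror (a joint): tilt of the mirror about the stand's x axis through mirror_pivot, rad, 0 to 1. At 0 (rest, where a spring returns it if let go) the glass is upright and faces the stand's -y; as it grows the top leans towards the camera and the glass faces down: its normal is (0, -cos a, -sin a) in the stand frame. The spring needs about 1 N at the bar near 0, 3.5 N at 0.6.
- mirror_pivot (a point): the mirror's pivot, in the middle of the glass face (84 x 64 mm, silvery, in a black plate 90 x 70 mm), 260 mm above the bench; its x axis lies along the pivot, axes as the stand's (does not turn with the mirror).
- mirror_bar (a point): centre of the mirror's dark wooden handle bar, 12 mm thick, 72 mm long, parallel to the pivot and 65 mm from it, straight above it at 0; carried by two 7 mm wires at its ends, 65 mm apart inside, 24 mm clear above the mirror plate. With the mirror at angle a it is at stand y = 150 - 65 sin a, z = 260 + 65 cos a (mm).
- lens (a point): centre of the lens of the small grey camera (40 x 50 x 34 mm) clamped on the steel post, looking along the stand's +y to the mirror. Lens height differs each start, 165 to 335 mm above the bench. The mirror shows it the dot when the mirror's normal halves the angle between the directions from mirror_pivot to lens and from mirror_pivot to cup_dot.
- chunk0: one of four loose faceted lumps of coloured glass, 16 to 19 mm high and 20 mm across, 15 g; at the start all four lie in the cup. Origin at the middle of its flat underside.
- chunk1: one of four loose faceted lumps of coloured glass, 16 to 19 mm high and 20 mm across, 15 g; at the start all four lie in the cup. Origin at the middle of its flat underside.
- chunk2: one of four loose faceted lumps of coloured glass, 16 to 19 mm high and 20 mm across, 15 g; at the start all four lie in the cup. Origin at the middle of its flat underside.
- chunk3: one of four loose faceted lumps of coloured glass, 16 to 19 mm high and 20 mm across, 15 g; at the start all four lie in the cup. Origin at the middle of its flat underside.
- jar: brown glass jar with steel lid, 60 mm diameter, 85 mm tall, standing on the bench; bystander, leave alone. Origin at centre of its underside.
- marver: dark steel block 75 x 50 x 30 mm lying on the bench; bystander, leave alone. Origin at centre of its underside.
- bowl: empty steel bowl, 100 mm across the rim, 45 mm tall; bystander, leave alone. Origin at centre of its underside.

How it is judged:
By the outcome, as a careful person would: the job done as asked, in the order asked, and still so for the second after the job is handed in, while the arm keeps its last pose, push and grip.
It also fails if it takes over 64 s, if anything falls off the work surface, if the arm or the gripper's body presses on something with over 40 N, if the wrist force passes 120 N, or if a joint passes its speed limit or range.

## Working session

There is one attempt and no reset: what is moved stays moved. The work goes in short steps, Python scripts to look and compute and a tool call to move; the robot and the scene stay as the last step left them, time stands still between calls to the robot, and variables do not carry over. Pictures are saved under pics/ and viewed, at most 10 in all, crops included, and the job is handed in when it is done.

Besides the shell and the picture viewer there is one more tool, called after "Call:" as name(argument=value, ...) on one line, values as JSON. jog_arm: Moves the arm, as the interface text tells. Its arguments: {"type":"object","properties":{"increments":{"type":"string"},"fingers":{"type":"number"},"squeeze":{"type":"number"}},"required":["increments"]}

```bash
mkdir -p pics; python3 - <<'E'
from workcell import robot, imaging
import cv2,numpy as np
s=robot.sense(); print(s['t'],s['tool_pos'],np.round(s['ee_rot'],3).tolist(),s['grip_width'])
for n in('scene','top'):
    p,d=imaging.read_camera(n); cv2.imwrite(f'pics/{n}0.png',p[:,:,::-1]); np.savez(f'{n}0.npz',p=p,d=d)
    print(n,imaging.camera_params(n), (d==0).mean())
E
```

```text
0.0 [193.68960843 619.75430056 225.68142556] [[-0.955, 0.298, -0.001], [0.298, 0.955, -0.002], [0.0, -0.002, -1.0]] 91.78995519350161
scene {'fx': 412.7671609163679, 'fy': 412.7671609163679, 'cx': 271.6843998872362, 'cy': 213.07344968481797, 'position': array([ 979.64930317, -369.72194301, 1003.66882179]), 'orientation': array([[ 0.67255713,  0.59090414, -0.44553249],
       [ 0.73981642, -0.55181958,  0.38492442],
       [-0.01840012, -0.58849592, -0.80829078]])} 0.004026360544217687
top {'fx': 450.29243582556114, 'fy': 450.29243582556114, 'cx': 291.06844900042597, 'cy': 201.39990467616371, 'position': array([ 421.77696613,    1.62888286, 1318.04054133]), 'orientation': array([[ 0.00571488, -0.99555734,  0.0939836 ],
       [-0.99991117, -0.00682086, -0.01145074],
       [ 0.01204091, -0.09390981, -0.99550789]])} 0.003915816326530612
```

View pics/scene0.png

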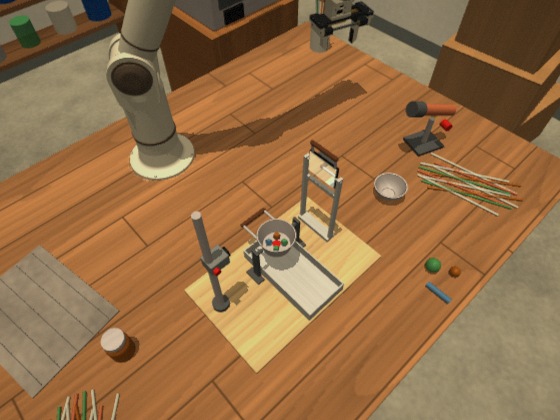

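View pics/top0.png

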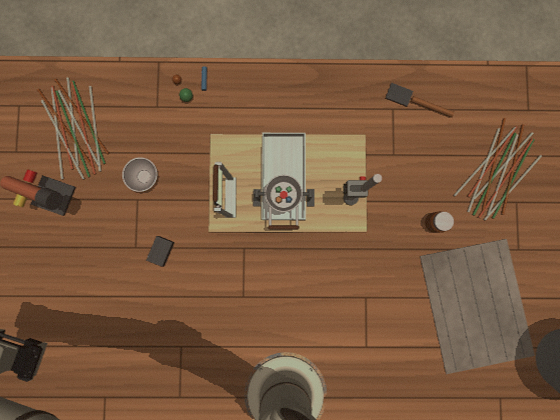

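The scene view shows the board with the cup at about (277,238), its bar at (255,217), the mirror at (322,165) with its bar at (323,150), and the camera on its post at (215,258). In the top view the cup is at (284,195), its bar at (283,227), the mirror at (222,188) and the camera at (355,188). The stand is nearly aligned with the world axes.

```bash
cat > h.py <<'E'
import numpy as np,cv2
from workcell import robot, imaging
def cloud(n,d):
    c=imaging.camera_params(n); v,u=np.mgrid[:d.shape[0],:d.shape[1]]
    P=np.stack([(u-c['cx'])/c['fx']*d,(v-c['cy'])/c['fy']*d,d],-1)
    return P@np.array(c['orientation']).T+c['position']
def load(n,k): z=np.load(f'{n}{k}.npz'); return z['p'],z['d'],cloud(n,z['d'])
E
python3 - <<'E'
from h import *
for n in('top','scene'):
    p,d,W=load(n,0)
    hsv=cv2.cvtColor(p,cv2.COLOR_RGB2HSV)
    z=W[...,2]; x=W[...,0];y=W[...,1]
    reg=(x>380)&(x<760)&(y>-230)&(y<260)&(d>0)
    # table plane bias
    t=(x>300)&(x<800)&(abs(y)>280)&(abs(y)<450)&(abs(z)<12)
    print(n,'table z',np.median(z[t]))
    b=reg&(abs(z-12)<7)&(p[...,0]>150)&(hsv[...,1]<160)&(hsv[...,0]<30)
    b=b.astype(np.uint8); k,l,st,_=cv2.connectedComponentsWithStats(b); b=(l==1+np.argmax(st[1:,4]))
    r=cv2.minAreaRect(W[b][:,:2].astype(np.float32)); print('board',r)
    for nm,m in dict(bars=reg&(z>80)&(hsv[...,1]>90)&(p[...,0]<120)&(p[...,0]>25),
                     red=reg&(hsv[...,1]>180)&((hsv[...,0]<5)|(hsv[...,0]>174))&(p[...,0]>120),
                     high=reg&(z>118)).items():
        k,l,st,ce=cv2.connectedComponentsWithStats(m.astype(np.uint8))
        for i in range(1,k):
            if st[i,4]>=12:
                Q=W[l==i]; print(nm,ce[i].round(),st[i,4],'mean',Q.mean(0).round(1),'min',Q.min(0).round(),'max',Q.max(0).round())
    crop=p[125:245,195:385] if n=='top' else p[140:360,180:390]
    cv2.imwrite(f'pics/{n}c.png',cv2.resize(crop,None,fx=4 if n=='top' else 2.7,fy=4 if n=='top' else 2.7,interpolation=cv2.INTER_CUBIC)[:,:,::-1])
E
```

```text
top table z -0.26717141984590853
board ((602.5474853515625, -2.1620635986328125), (287.5700988769531, 456.984130859375), 0.35457974672317505)
bars [215. 183.] 174 mean [555.7 158.6 329.4] min [515. 153. 322.] max [596. 165. 334.]
bars [283. 227.] 144 mean [466.3   8.1 118.9] min [461. -31. 112.] max [472.  49. 126.]
high [219. 186.] 550 mean [554.6 158.7 269.5] min [497. 152. 118.] max [614. 170. 334.]
high [281. 192.] 332 mean [559.   15.6 127.6] min [508. -47. 118.] max [605.  81. 137.]
high [360. 186.] 561 mean [ 556.5 -171.4  273.5] min [ 538. -195.  208.] max [ 586. -139.  406.]
high [310. 193.] 27 mean [556.8 -62.2 129.2] min [546. -65. 123.] max [568. -59. 133.]
high [282. 226.] 92 mean [467.9  11.4 120.6] min [461. -28. 118.] max [488.  46. 126.]
scene table z 0.3527801460759292
board ((600.0015869140625, -1.1839599609375), (294.6119384765625, 457.7318420410156), 0.08510416001081467)
bars [323. 151.] 157 mean [557.2 155.1 328.5] min [512. 150. 293.] max [597. 162. 333.]
bars [253. 218.] 113 mean [468.8   5.4 119.2] min [462. -35. 112.] max [474.  45. 125.]
bars [276. 237.] 23
[... 180 characters left out ...]
[571.9  -6.6 105.1] min [564. -14.  87.] max [577.   8. 111.]
bars [217. 272.] 24 mean [ 585.1 -186.9  222.6] min [ 577. -196.  212.] max [ 589. -173.  229.]
red [276. 242.] 32 mean [554.9  10.5  90.8] min [547.   1.  86.] max [565.  19.  93.]
red [216. 270.] 34 mean [ 582.9 -187.9  229.4] min [ 577. -194.  223.] max [ 589. -180.  232.]
high [322. 174.] 1526 mean [558.8 158.4 244.5] min [497. 149. 118.] max [617. 173. 333.]
high [252. 218.] 96 mean [469.5   0.8 120.3] min [462. -35. 118.] max [493.  45. 125.]
high [210. 252.] 1113 mean [ 565.3 -182.1  270.9] min [ 538. -198.  118.] max [ 589. -140.  405.]
high [274. 234.] 494 mean [548.5   9.6 127. ] min [487. -69. 118.] max [606.  81. 137.]
```

View pics/topc.png

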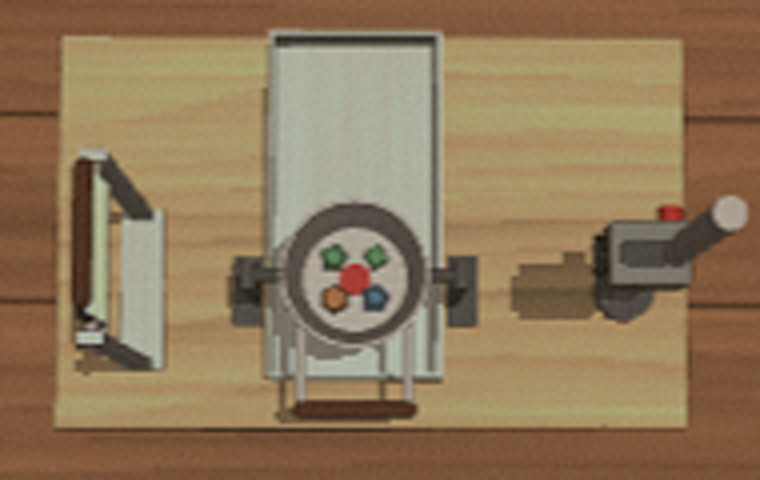

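View pics/scenec.png

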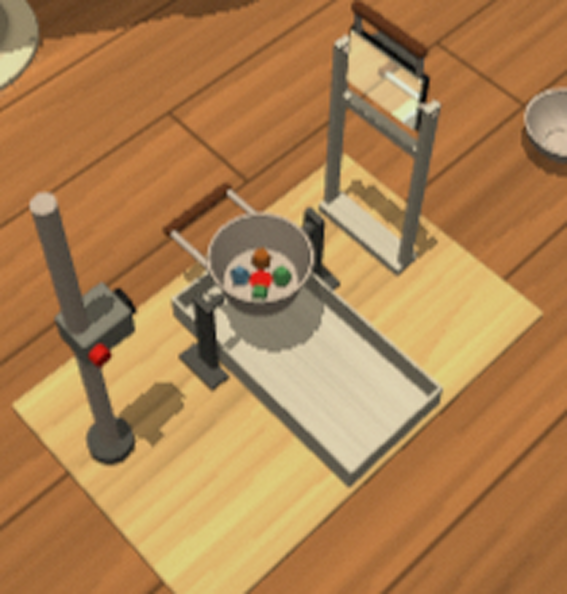

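The crops show the four lumps around the red dot in the cup. The camera body top is at about (650,250) in the top crop, and the black lens is at about (122,300) in the scene crop. Next I measure lens height and yaw.

```bash
python3 - <<'E'
from h import *
for n in('top','scene'):
    p,d,W=load(n,0); z=W[...,2]; x=W[...,0];y=W[...,1]
    m=(z>396)&(x>500)&(x<620)&(y<-150)&(y>-230); print(n,'post top',W[m].mean(0).round(1),m.sum())
    m=(z>190)&(z<270)&(x>530)&(x<595)&(y>-215)&(y<-130)
    print(np.histogram(z[m],np.arange(190,270,4)))
    h,e=np.histogram(z[m],np.arange(190,270,2)); zt=e[h.argmax()]+1
    t=m&(abs(z-zt)<5); Q=W[t]; print('top face',zt,Q.mean(0).round(1),np.percentile(Q,[1,99],axis=0).round(1).tolist(),np.median(Q[:,2]))
    l=m&(p.max(-1)<45); Q=W[l]; print('dark',l.sum(),Q.mean(0).round(1),np.percentile(Q,[2,98],axis=0).round(1).tolist())
    l=m&(y>-151); Q=W[l]; print('front',l.sum(),Q.mean(0).round(1),np.percentile(Q,[2,98],axis=0).round(1).tolist())
    # tray inner floor / rim extents
    m=(z>28)&(z<46)&(x>470)&(x<770)&(y>-75)&(y<90)&(p.std(-1)<15)
    print('tray',cv2.minAreaRect(W[m][:,:2].astype(np.float32)))
    m=(z>120)&(z<146)&(x>470)&(x<620)&(abs(y-8)<60); print('rim',cv2.minEnclosingCircle(W[m&(x>505)&(z>125)][:,:2].astype(np.float32)))
    for s in(-1,1):
        m=(z>122)&(z<138)&(x>530)&(x<590)&(abs(y-8-71*s)<12); print('cuppost',W[m].mean(0).round(1),m.sum())
E
```

```text
top post top [ 557.8 -186.   401.8] 64
(array([  0,   0,   0,   0,   2,  11,  11,   2,   6,  17,  42, 131, 141,
        16,   2,   2,   3,   3,   5]), array([190, 194, 198, 202, 206, 210, 214, 218, 222, 226, 230, 234, 238,
       242, 246, 250, 254, 258, 262, 266]))
top face 237 [ 557.1 -166.8  237.8] [[538.1, -194.4, 232.2], [577.4, -141.2, 241.8]] 237.90483561370502
dark 23 [ 556.  -143.2  231.2] [[541.5, -153.8, 226.1], [568.3, -139.2, 236.0]]
front 83 [ 556.9 -145.8  231.9] [[539.0, -150.9, 209.7], [575.8, -139.3, 240.9]]
tray ((616.13720703125, 6.096588134765625), (248.70428466796875, 144.8058624267578), 0.412209153175354)
rim ((555.376708984375, 2.8278770446777344), 54.62002182006836)
cuppost [556.7 -61.9 129. ] 28
cuppost [555.8  78.5 129.5] 27
scene post top [ 560.1 -188.3  401.7] 85
(array([  4,   2,   1,   1,   9,  15,  24,  26,  32,  38,  50, 104, 213,
        15,   8,   8,   9,   6,  12]), array([190, 194, 198, 202, 206, 210, 214, 218, 222, 226, 230, 234, 238,
       242, 246, 250, 254, 258, 262, 266]))
top face 239 [ 562.3 -169.6  238.8] [[539.7, -197.6, 234.4], [578.6, -141.8, 242.7]] 239.09106511160093
dark 15 [ 561.1 -142.9  233. ] [[551.3, -145.0, 226.3], [570.7, -141.3, 237.6]]
front 54 [ 561.7 -146.3  234.2] [[541.0, -150.7, 214.0], [578.0, -141.0, 240.7]]
tray ((617.5859375, 5.665702819824219), (249.17897033691406, 148.3325653076172), 0.15623797476291656)
rim ((555.7943725585938, 6.988994121551514), 50.48890686035156)
cuppost [558.  -64.7 128.8] 36
cuppost [557.7  76.7 128.2] 33
```

```bash
python3 - <<'E'
from h import *
p,d,W=load('scene',0); z=W[...,2]; x=W[...,0];y=W[...,1]
m=(x>572)&(x<584)&(y>-200)&(y<-135)&(z>190)&(z<250)&(p.std(-1)<25)
Q=W[m]; print(m.sum(),np.percentile(Q,[0,2,50,98,100],axis=0).round(1).tolist())
c=imaging.camera_params('scene')
def pr(P): q=np.array(c['orientation']).T@(np.array(P)-c['position']); return q[:2]/q[2]*c['fx']+[c['cx'],c['cy']]
out=cv2.resize(p[235:285,190:250],None,fx=10,fy=10,interpolation=cv2.INTER_CUBIC)[:,:,::-1].copy()
for zz,col in((238.5,(255,255,0)),(204.5,(0,255,255))):
  for P in([580,-195,zz],[580,-145,zz],[540,-145,zz]):
    u=(pr(P)-[190,235]+.5)*10; cv2.circle(out,tuple(int(v) for v in u),4,col,-1)
u=(pr([559,-141,221.5])-[190,235]+.5)*10; cv2.circle(out,tuple(int(v) for v in u),4,(0,0,255),-1)
cv2.imwrite('pics/cam.png',out)
E
```

```text
172 [[572.2, -197.7, 207.5], [572.4, -197.0, 210.4], [577.0, -170.7, 234.4], [579.1, -149.8, 241.8], [579.4, -147.9, 242.2]]
```

View pics/cam.png

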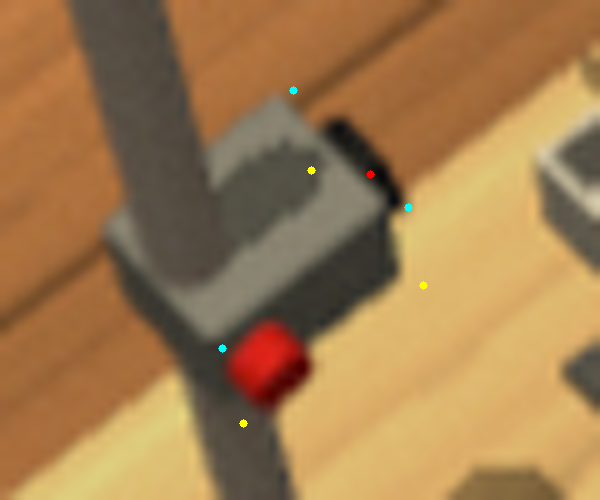

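The crop shows the camera body top at z of about 238.5, so the lens centre is about 221 mm, with the black lens on the +y side at about (362,165). That makes the mirror target about 28°. Next I compute the first move, to above the cup bar.

```bash
cat >> h.py <<'E'
from scipy.spatial.transform import Rotation as Ro
YAW=0.4; O=np.array([557.,7.3,0])
def st(x,y,z): return O+Ro.from_euler('z',YAW,degrees=True).apply([x,y,z])
def Rt(ang,tilt=0):  # tool down, tool y at world azimuth ang; tilt about stand x (back of tool to -y is +)
    c,s=np.cos(np.radians(ang)),np.sin(np.radians(ang))
    R=np.array([[-s,c,0],[c,s,0],[0,0,-1.]]).T if 0 else np.column_stack([[-s,c,0],[c,s,0],[0,0,-1.]])
    ax=Ro.from_euler('z',YAW,degrees=True).apply([1,0,0])
    return Ro.from_rotvec(ax*np.radians(tilt)).as_matrix()@R
def go(pos,R):
    s=robot.sense(); A=np.array(s['ee_rot'])
    print('shift',(A.T@(np.array(pos)-s['tool_pos'])).round(1),'turn',np.degrees(Ro.from_matrix(A.T@R).as_rotvec()).round(1))
def show():
    s=robot.sense(); print('t',round(s['t'],2),'tcp',s['tool_pos'].round(1),'stand',Ro.from_euler('z',-YAW,degrees=True).apply(np.array(s['tool_pos'])-O).round(1),'F',np.round(s['wrist_force'],1),'w',round(s['grip_width'],1),'gf',np.round(s['grasp_force'],1),'q',np.round(s['q']))
E
python3 -c "
from h import *
go(st(-90,0,200),Rt(YAW))"
```

```text
shift [-443.7 -503.7   26.7] turn [-0.1  0.1 72.3]
```

Call:
jog_arm(increments="-20 -20 -75 0 0 0;-40 -50 -75 0 0 8;-70 -90 -75 0 0 16;-110 -130 -75 0 0 24;-150 -170 -75 0 0 32;-190 -220 -75 0 0 40;-230 -260 -75 0 0 48;-270 -305 -75 0 0 56;-310 -350 -75 0 0 64;-350 -395 -75 0 0 72.3", fingers=0.35)

```text
t: 1.35
tool_pos: [410.4, 137.2, 301.7]
ee_rot: [[-0.002, 1.0, 0.0], [1.0, 0.002, 0.0], [0.0, 0.0, -1.0]]
wrist_force: [0.8, 0.6, 0.1]
grip_width: 32.1
grasp_force: 0.0
```

```bash
python3 -c "
from h import *
show();go(st(-90,0,200),Rt(YAW))"
```

```text
t 1.35 tcp [410.4 137.2 301.7] stand [-145.7  130.9  301.7] F [0.8 0.6 0.1] w 32.1 gf 0.0 q [-23.  -0.   1. 113.  -0.  67. -22.]
shift [-130.6   56.4  101.7] turn [ 0.  -0.  -0.3]
```

Call:
jog_arm(increments="-45 20 0 0 0 0;-90 40 0 0 0 0;-130.5 56.5 0 0 0 0;-130.5 56.5 50 0 0 -0.3;-130.5 56.5 85 0 0 -0.3;-130.5 56.5 101.5 0 0 -0.3;-130.5 56.5 101.5 0 0 -0.3")

```text
t: 2.22
tool_pos: [465.9, 8.8, 198.7]
ee_rot: [[-0.011, 1.0, -0.004], [1.0, 0.011, -0.0], [-0.0, -0.004, -1.0]]
wrist_force: [0.3, 0.3, -0.2]
grip_width: 32.3
grasp_force: 0.0
```

```bash
python3 - <<'E'
from h import *
show();go(st(-90,0,96),Rt(YAW))
p,d=imaging.read_camera('scene'); cv2.imwrite('pics/g1.png',cv2.resize(p[130:290,170:370],None,fx=3.5,fy=3.5)[:,:,::-1])
E
```

```text
t 2.23 tcp [465.9   8.8 198.7] stand [-91.1   2.1 198.7] F [ 0.3  0.3 -0.2] w 32.3 gf 0.0 q [-13.  10.  10. 117.  -2.  53.  -2.]
shift [ -2.1   1.5 102.7] turn [-0.2  0.   0.3]
```

View pics/g1.png

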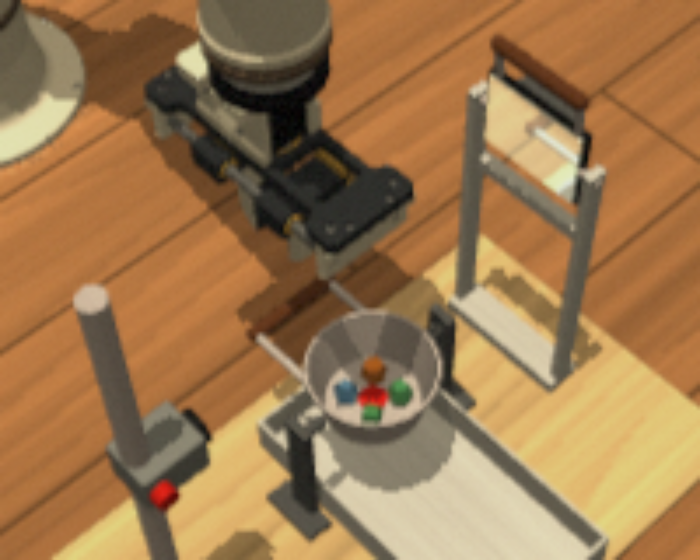

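The view shows the open fingers above the cup bar at about (290,310), centred between the wires. The lumps are still in the cup. I descend and grip.

Call:
jog_arm(increments="-2 1.5 30 -0.2 0 0.3;-2 1.5 60 -0.2 0 0.3;-2 1.5 80 -0.2 0 0.3;-2 1.5 95 -0.2 0 0.3;-2 1.5 102 -0.2 0 0.3;-2 1.5 102 -0.2 0 0.3")

```text
t: 3.02
tool_pos: [469.1, 7.0, 98.4]
ee_rot: [[-0.006, 1.0, 0.004], [1.0, 0.006, 0.0], [0.0, 0.004, -1.0]]
wrist_force: [0.1, 0.5, -0.4]
grip_width: 31.8
grasp_force: 0.0
```

Call:
jog_arm(increments="0 0 0 0 0 0;0 0 0 0 0 0;0 0 0 0 0 0;0 0 0 0 0 0;0 0 0 0 0 0;0 0 0 0 0 0", fingers=0, squeeze=15)

```text
t: 3.78
tool_pos: [467.7, 6.9, 98.4]
ee_rot: [[-0.006, 1.0, 0.001], [1.0, 0.006, 0.0], [0.0, 0.001, -1.0]]
wrist_force: [-3.4, -0.1, 6.3]
grip_width: 11.6
grasp_force: 15.0
```

```bash
python3 -c "
from h import *
show()
s=robot.sense()['tool_pos']
print(Ro.from_matrix(robot.sense()['ee_rot']).as_matrix().round(3))
for a in range(10,136,10):
    r=np.radians(a);print(a,'y %.0f z %.0f'%(90*(1-np.cos(r)),-90*np.sin(r)))"
```

```text
t 3.77 tcp [467.7   6.9  98.4] stand [-89.3   0.3  98.4] F [-3.4 -0.1  6.3] w 11.6 gf 15.0 q [-12.  19.   9. 121.  -5.  40.   1.]
[[-0.006  1.     0.001]
 [ 1.     0.006  0.   ]
 [ 0.     0.001 -1.   ]]
10 y 1 z -16
20 y 5 z -31
30 y 12 z -45
40 y 21 z -58
50 y 32 z -69
60 y 45 z -78
70 y 59 z -85
80 y 74 z -89
90 y 90 z -90
100 y 106 z -89
110 y 121 z -85
120 y 135 z -78
130 y 148 z -69
```

Call:
jog_arm(increments="0 0.3 -8 0 0 0;0 1.4 -16 0 0 0;0 5.4 -31 0 0 0;0 12 -45 0 0 0;0 21 -58 0 0 0;0 32 -69 0 0 0;0 45 -78 0 0 0;0 59 -84.6 0 0 0;0 66.7 -87 0 0 0;0 66.7 -87 0 0 0")

```text
t: 5.03
tool_pos: [537.0, 7.3, 187.9]
ee_rot: [[-0.006, 1.0, 0.007], [1.0, 0.006, 0.0], [0.0, 0.007, -1.0]]
wrist_force: [-3.0, 0.1, 7.7]
grip_width: 11.4
grasp_force: 15.0
```

```bash
python3 - <<'E'
from h import *
show()
for a in range(80,134,4):
    r=np.radians(a);r0=np.radians(75);print(a,'y %.1f z %.1f'%(90*(np.cos(r0)-np.cos(r)),-90*(np.sin(r)-np.sin(r0))))
p,d=imaging.read_camera('scene'); cv2.imwrite('pics/g2.png',cv2.resize(p[130:320,170:400],None,fx=3,fy=3)[:,:,::-1])
E
```

```text
t 5.03 tcp [537.    7.3 187.9] stand [-2.000e+01  1.000e-01  1.879e+02] F [-3.   0.1  7.7] w 11.4 gf 15.0 q [-12.  18.  10. 109.  -4.  54.   0.]
80 y 7.7 z -1.7
84 y 13.9 z -2.6
88 y 20.2 z -3.0
92 y 26.4 z -3.0
96 y 32.7 z -2.6
100 y 38.9 z -1.7
104 y 45.1 z -0.4
108 y 51.1 z 1.3
112 y 57.0 z 3.5
116 y 62.7 z 6.0
120 y 68.3 z 9.0
124 y 73.6 z 12.3
128 y 78.7 z 16.0
132 y 83.5 z 20.1
```

View pics/g2.png

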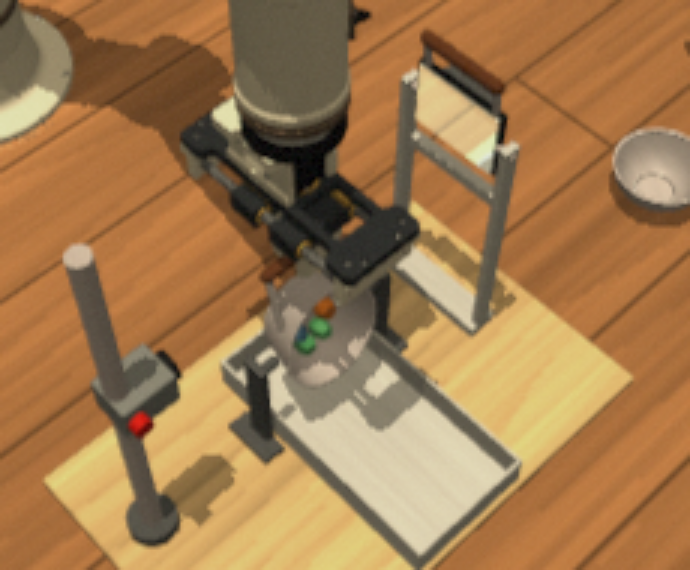

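The cup is at about 75°, the grip is holding, and the lumps are still inside against the far wall at about (315,325). I keep tipping.

Call:
jog_arm(increments="0 7.7 -1.7 0 0 0;0 14 -2.6 0 0 0;0 20 -3 0 0 0;0 26.5 -3 0 0 0;0 32.7 -2.6 0 0 0;0 39 -1.7 0 0 0;0 45 -0.4 0 0 0;0 51 1.3 0 0 0;0 57 3.5 0 0 0;0 62.7 6 0 0 0")

```text
t: 6.32
tool_pos: [598.6, 7.6, 179.5]
ee_rot: [[-0.006, 1.0, 0.004], [1.0, 0.006, -0.0], [-0.0, 0.004, -1.0]]
wrist_force: [-2.4, -1.6, 3.3]
grip_width: 11.2
grasp_force: 15.0
```

Call:
jog_arm(increments="0 5.6 3 0 0 0;0 11 6.3 0 0 0;0 16 10 0 0 0;0 16 10 0 0 0;0 16 10 0 0 0;0 16 10 0 0 0;0 16 10 0 0 0")

```text
t: 7.2
tool_pos: [614.0, 7.7, 169.6]
ee_rot: [[-0.006, 1.0, 0.003], [1.0, 0.006, -0.0], [-0.0, 0.003, -1.0]]
wrist_force: [-0.4, -1.5, -1.9]
grip_width: 11.1
grasp_force: 15.0
```

```bash
python3 - <<'E'
from h import *
show()
a=cv2.resize(imaging.read_camera('scene')[0][150:330,200:400],None,fx=2,fy=3.3)
b=cv2.resize(imaging.read_camera('top')[0][120:240,220:350],(390,a.shape[0]))
cv2.imwrite('pics/g3.png',np.hstack([a,b])[:,:,::-1])
E
```

```text
t 7.2 tcp [614.    7.7 169.6] stand [ 57.   -0.  169.6] F [-0.4 -1.5 -1.9] w 11.1 gf 15.0 q [-11.  26.  10.  98.  -5.  55.   1.]
```

View pics/g3.png

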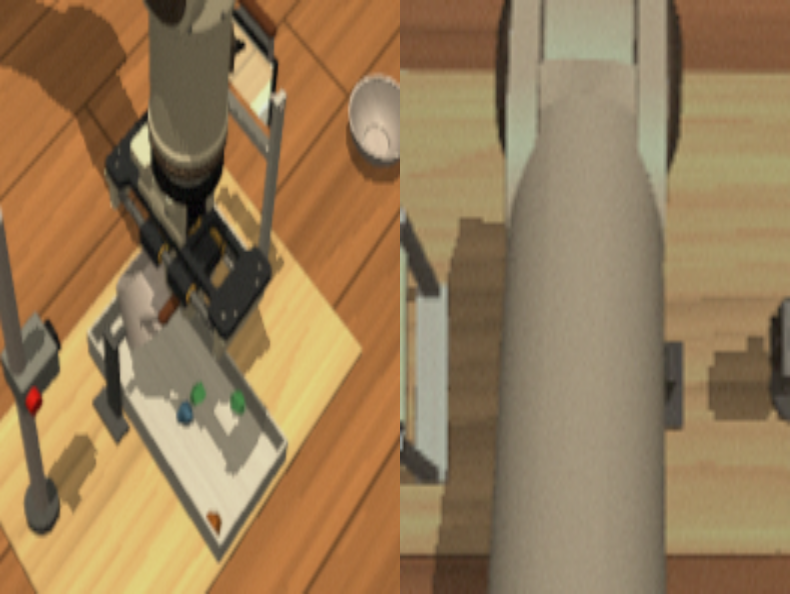

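All four lumps (blue, two green, orange) lie in the tray. I reverse the arc.

Call:
jog_arm(increments="0 -10.4 -7 0 0 0;0 -24.6 -13.6 0 0 0;0 -39.8 -17.6 0 0 0;0 -55.4 -19 0 0 0;0 -71 -17.6 0 0 0;0 -86.2 -13.6 0 0 0;0 -100.4 -7 0 0 0;0 -113.3 2 0 0 0;0 -124.3 13 0 0 0;0 -133.4 26 0 0 0")

```text
t: 8.55
tool_pos: [479.7, 7.6, 142.5]
ee_rot: [[-0.007, 1.0, 0.003], [1.0, 0.007, 0.001], [0.001, 0.003, -1.0]]
wrist_force: [2.3, 1.3, 1.7]
grip_width: 11.1
grasp_force: 15.0
```

Call:
jog_arm(increments="0 -6.6 14 0 0 0;0 -10.6 29.5 0 0 0;0 -11.7 37 0 0 0;0 -12 45 0 0 0;0 -12 47 0 0 0;0 -12 47 0 0 0;0 -12 47 0 0 0")

```text
t: 9.43
tool_pos: [467.7, 7.4, 95.7]
ee_rot: [[-0.007, 1.0, 0.001], [1.0, 0.007, 0.0], [0.0, 0.001, -1.0]]
wrist_force: [-2.3, 4.2, -1.3]
grip_width: 11.7
grasp_force: 15.0
```

```bash
python3 -c "
from h import *
show()"
```

```text
t 9.43 tcp [467.7   7.4  95.7] stand [-89.3   0.8  95.7] F [-2.3  4.2 -1.3] w 11.7 gf 15.0 q [-12.  20.   9. 121.  -5.  39.   1.]
```

Call:
jog_arm(increments="0 0 2 0 0 0;0 0 2 0 0 0;0 0 2 0 0 0")

```text
t: 9.8
tool_pos: [467.7, 7.4, 94.5]
ee_rot: [[-0.006, 1.0, 0.001], [1.0, 0.006, 0.001], [0.001, 0.001, -1.0]]
wrist_force: [-4.8, 6.3, 7.0]
grip_width: 11.4
grasp_force: 15.0
```

Call:
jog_arm(increments="0 0 2 0 0 0;0 0 2 0 0 0;0 0 2 0 0 0")

```text
t: 10.18
tool_pos: [467.7, 7.2, 93.4]
ee_rot: [[-0.006, 1.0, 0.001], [1.0, 0.006, 0.001], [0.001, 0.001, -1.0]]
wrist_force: [-8.9, 3.6, 16.1]
grip_width: 11.3
grasp_force: 15.0
```

Upward reaction is 16 N, so the cup is pressed on its stop. I release and rise.

Call:
jog_arm(increments="0 0 0 0 0 0;0 0 0 0 0 0;0 0 0 0 0 0;0 0 0 0 0 0;0 0 -15 0 0 0;0 0 -50 0 0 0;0 0 -100 0 0 0;0 0 -150 0 0 0;0 0 -200 0 0 0;0 0 -250 0 0 0", fingers=0.35)

```text
t: 11.42
tool_pos: [467.7, 6.7, 345.1]
ee_rot: [[-0.006, 1.0, 0.005], [1.0, 0.006, 0.0], [0.0, 0.005, -1.0]]
wrist_force: [0.4, 0.3, -0.4]
grip_width: 32.0
grasp_force: 0.0
```

Call:
jog_arm(increments="15 0 -60 0 0 -10;30 0 -60 0 0 -20;50 0 -60 0 0 -30;70 0 -60 0 0 -40;90 0 -60 0 0 -50;110 0 -60 0 0 -60;130 20 -60 0 0 -70;150 50 -60 0 0 -80;150 80 -60 0 0 -90;150 90 -60 0 0 -90")

```text
t: 12.68
tool_pos: [557.8, 157.0, 402.8]
ee_rot: [[-1.0, -0.005, 0.004], [-0.005, 1.0, -0.001], [-0.004, -0.001, -1.0]]
wrist_force: [-0.0, 0.3, 0.7]
grip_width: 32.1
grasp_force: 0.0
```

```bash
python3 - <<'E'
from h import *
show();go(st(0,150,400),Rt(90+YAW)); go(st(0,150,306),Rt(90+YAW))
for n in('top','scene'):
    p,d=imaging.read_camera(n); np.savez(f'{n}1.npz',p=p,d=d); W=cloud(n,d); hsv=cv2.cvtColor(p,cv2.COLOR_RGB2HSV); x,y,z=W[...,0],W[...,1],W[...,2]
    reg=(x>380)&(x<760)&(y>-230)&(y<260)&(d>0)
    m=reg&(z>80)&(z<340)&(hsv[...,1]>90)&(p[...,0]<120)&(p[...,0]>25)
    k,l,s,ce=cv2.connectedComponentsWithStats(m.astype(np.uint8))
    for i in range(1,k):
        if s[i,4]>30: print(n,ce[i].round(),s[i,4],W[l==i].mean(0).round(1))
a=cv2.resize(p[130:330,170:400],None,fx=3,fy=2.9)
cv2.imwrite('pics/g4.png',a[:,:,::-1])
E
```

```text
t 12.68 tcp [557.8 157.  402.8] stand [  1.8 149.7 402.8] F [-0.   0.3  0.7] w 32.1 gf 0.0 q [-20.  13.   2.  86.  -0.  81.  72.]
shift [1.8 0.3 2.8] turn [-0.   0.2 -0.1]
shift [ 2.2  0.3 96.8] turn [-0.   0.2 -0.1]
top [283. 227.] 143 [466.3   8.1 119.3]
scene [323. 151.] 156 [557.4 154.8 328.8]
scene [253. 218.] 114 [469.2   5.  119.7]
```

View pics/g4.png

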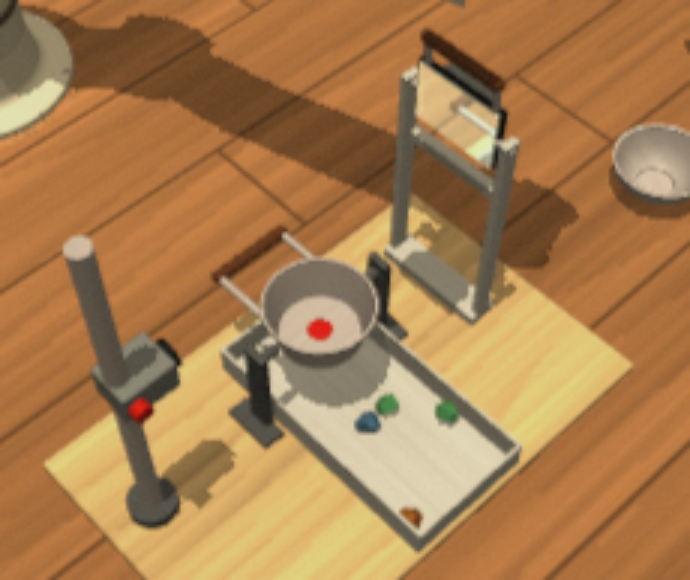

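The cup is upright and empty, with its red dot at (320,328). All four lumps are in the tray. The gripper is above the mirror bar, out of the crop, so I descend and grip.

Call:
jog_arm(increments="2 0.3 30 0 0.2 -0.1;2 0.3 60 0 0.2 -0.1;2 0.3 80 0 0.2 -0.1;2 0.3 94 0 0.2 -0.1;2 0.3 94 0 0.2 -0.1;2 0.3 94 0 0.2 -0.1")

```text
t: 13.52
tool_pos: [555.6, 157.9, 309.7]
ee_rot: [[-1.0, -0.007, 0.001], [-0.007, 1.0, 0.001], [-0.001, 0.001, -1.0]]
wrist_force: [-0.5, -0.0, 0.4]
grip_width: 32.0
grasp_force: 0.0
```

Call:
jog_arm(increments="0 0 0 0 0 0;0 0 0 0 0 0;0 0 0 0 0 0;0 0 0 0 0 0;0 0 0 0 0 0;0 0 0 0 0 0", fingers=0, squeeze=30)

```text
t: 14.28
tool_pos: [555.5, 158.2, 308.9]
ee_rot: [[-1.0, -0.008, 0.001], [-0.008, 1.0, 0.001], [-0.001, 0.001, -1.0]]
wrist_force: [-0.0, 1.6, 4.2]
grip_width: 10.7
grasp_force: 30.0
```

```bash
python3 - <<'E'
from h import *
show(); s=robot.sense(); A=np.array(s['ee_rot']); print(A.round(3).tolist())
P=np.array(s['tool_pos']); ax=Ro.from_euler('z',YAW,degrees=True).apply([1,0,0])
# rotate about pivot: pivot located 65 below the bar, bar taken 17 behind TCP
piv=P-A[:,2]*17+np.array([0,0,-65.])
for a in(7,14,21,28):
    for sg in(1,):
        R=Ro.from_rotvec(ax*np.radians(a)).as_matrix(); T=piv+R@(P-piv)
        print(a,(A.T@(T-P)).round(1),np.degrees(Ro.from_matrix(A.T@R@A).as_rotvec()).round(1),(T-P).round(1))
E
```

```text
t 14.28 tcp [555.5 158.2 308.9] stand [ -0.5 150.9 308.9] F [-0.   1.6  4.2] w 10.7 gf 30.0 q [-20.  15.   2.  95.  -1.  70.  72.]
[[-1.0, -0.008, 0.001], [-0.008, 1.0, 0.001], [-0.001, 0.001, -1.0]]
7 [ 0.  -5.9  0.4] [-7. -0.  0.] [ 0.  -5.8 -0.4]
14 [  0.  -11.6   1.4] [-14.  -0.   0.] [  0.1 -11.6  -1.4]
21 [  0.  -17.2   3.2] [-21.  -0.   0.] [  0.1 -17.2  -3.2]
28 [  0.  -22.5   5.6] [-28.  -0.   0.] [  0.2 -22.5  -5.6]
```

Call:
jog_arm(increments="0 -2.9 0.1 -3.5 0 0;0 -5.9 0.4 -7 0 0;0 -8.7 0.8 -10.5 0 0;0 -11.6 1.4 -14 0 0;0 -14.4 2.2 -17.5 0 0;0 -17.2 3.2 -21 0 0;0 -19.9 4.3 -24.5 0 0;0 -22.5 5.6 -28 0 0;0 -22.5 5.6 -28 0 0;0 -22.5 5.6 -28 0 0")

```text
t: 15.52
tool_pos: [555.6, 135.7, 303.2]
ee_rot: [[-1.0, -0.008, -0.004], [-0.009, 0.883, 0.469], [-0.0, 0.469, -0.883]]
wrist_force: [1.4, 2.8, 1.9]
grip_width: 10.9
grasp_force: 30.0
```

```bash
cat > m.py <<'E'
from h import *
show(); s=robot.sense(); A=np.array(s['ee_rot']); P=np.array(s['tool_pos'])
b=P-A[:,2]*17; b0=np.array([555.5,158.2,325.9])
print('tilt tool',np.degrees(np.arctan2(-A[1,2],-A[2,2])).round(2),'bar shift',(b-b0).round(1),'a from y',np.degrees(np.arcsin((b0-b)[1]/65)).round(2),'a from z',np.degrees(np.arccos(1+(b-b0)[2]/65)).round(2))
E
python3 - <<'E'
import m
from h import *
print(np.round(m.s['moment'],2))
for n in('top','scene'):
    p,d=imaging.read_camera(n); W=cloud(n,d); x,y,z=W[...,0],W[...,1],W[...,2]
    for lab,(p_,W_) in dict(now=(p,W),before=(load(n,1 if n=='scene' else 0)[0],load(n,1 if n=='scene' else 0)[2])).items():
        x,y,z=W_[...,0],W_[...,1],W_[...,2]
        # glass face: not the fork, within half size
        m_=(abs(x-556)<40)&(z>225)&(z<300)&(y>90)&(y<185)
        Q=W_[m_]
        if len(Q)<30: print(n,lab,len(Q)); continue
        for _ in range(6):
            c=np.median(Q,0); c=Q.mean(0); u,sv,vt=np.linalg.svd(Q-c,full_matrices=False); nn=vt[2]; r=(Q-c)@nn; Q=Q[abs(r)<max(2.5,1.5*np.median(abs(r)))]
        nn=nn*(-1 if nn[1]>0 else 1); print(n,lab,len(Q),'n',nn.round(3),'a',np.degrees(np.arctan2(-nn[2],-nn[1])).round(2),'c',c.round(1),'rms',r.std().round(2))
cv2.imwrite('pics/g5.png',cv2.resize(p[130:330,170:400],None,fx=3,fy=2.9)[:,:,::-1])
E
```

```text
t 15.53 tcp [555.6 135.7 303.2] stand [ -0.5 128.4 303.2] F [1.4 2.8 1.9] w 10.9 gf 30.0 q [ -1.  16.   2. 101. -31.  68. 105.]
tilt tool -27.95 bar shift [  0.2 -30.5  -7.7] a from y 27.94 a from z 28.19
[-0.09 -0.24 -0.17]
top now 199 n [ 0.009 -0.878 -0.479] a 28.61 c [550.6 161.4 270.2] rms 0.72
top before 108 n [ 0.004 -1.     0.002] a -0.12 c [554.3 158.1 258.5] rms 0.32
scene now 72 n [ 0.007 -0.885 -0.466] a 27.78 c [569.4 158.3 258.7] rms 0.38
scene before 511 n [ 0.006 -1.     0.014] a -0.83 c [556.4 157.4 264. ] rms 0.93
```

View pics/g5.png

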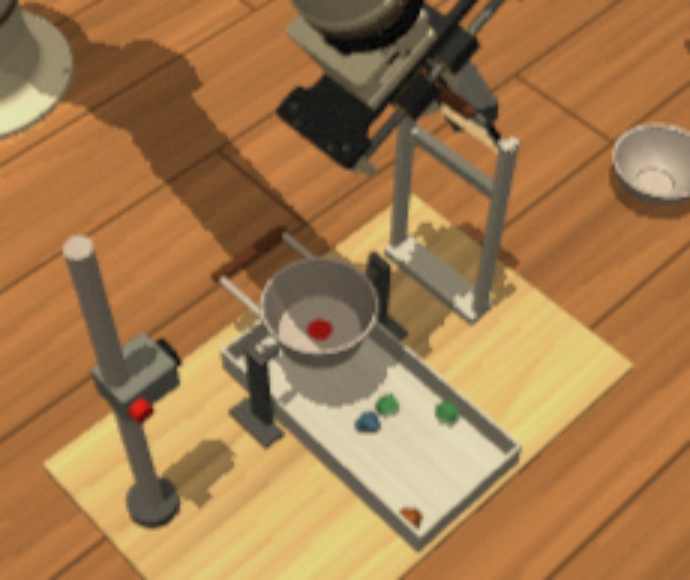

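The mirror is held at about 28°: arm kinematics give 28.0° and the depth planes 27.8 to 28.6°, against a target of 28.0°. The picture shows the cup upright and the lumps in the tray. I let it settle, then hand in.

Call:
jog_arm(increments="0 0 0 0 0 0;0 0 0 0 0 0;0 0 0 0 0 0;0 0 0 0 0 0;0 0 0 0 0 0;0 0 0 0 0 0")

```text
t: 16.38
tool_pos: [555.6, 135.4, 303.0]
ee_rot: [[-1.0, -0.007, -0.004], [-0.008, 0.883, 0.47], [-0.0, 0.47, -0.883]]
wrist_force: [3.1, 3.2, 1.1]
grip_width: 10.8
grasp_force: 30.0
```

```bash
python3 - <<'E'
import m
from workcell import order
if abs(m.P[1]-135.7)<1: print(order.close_job())
E
```

```text
t 16.38 tcp [555.6 135.4 303. ] stand [ -0.6 128.1 303. ] F [3.1 3.2 1.1] w 10.8 gf 30.0 q [ -1.  16.   2. 101. -31.  68. 105.]
tilt tool -28.01 bar shift [  0.1 -30.8  -7.9] a from y 28.31 a from z 28.61
the job is handed in; nothing more can be done
None
```

I handed the job in at about 16 s: all four lumps are in the tray, the cup is back upright on its stop, and the gripper is holding the mirror at about 28.3° (target about 28.0°, which takes the lens to be at mid-height of the camera body).

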